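Size a press plunger on the hole gauge

ROBOT

A 6-joint arm with a two-finger parallel gripper is mounted at the origin on the work surface. World frame = base frame: x ahead of the robot, y to its left, z up, the work surface at z = 0. Lengths are in mm, angles in degrees, forces in N, time in s.
With the tool pointing down it reaches from about 350 to 850 mm from the base axis. Payload 8.1 kg.
Tool frame: the origin (TCP) lies where the fingers leave the gripper's body, on its centre line; the fingertips stand 73 mm ahead of it and the grasp point (between the pads) lies 54 mm ahead of it; z points along the fingers, y is the line along which they close (so a half turn about z gives the same grasp; the last joint's range is limited). The gripper opens to 85 mm and grips with 20 to 120 N. Pads are 22 mm wide; open, the fingers measure 114 mm over their backs; the gripper's body (76 mm by 85 mm) begins 54 mm behind the grasp point. The pads swing forward as they close: fully open they stand 13 mm farther back than shut.
Start: joints at [64.95, 7.471, 85.268, -0, 87.261, -4.893], TCP at [206.732, 563.265, 303.892] pointing down, gripper open.
Joint ranges: [-169.43, 169.43], [-51.17, 129.36], [1.28, 143.12], [-76.62, 256.62], [0, 156.53], [-152.29, 152.29]. Speed limits (degrees/s): [136.94, 136.94, 159.86, 180, 180, 180].

INTERFACE

Orientations are given as [roll, pitch, yaw] about the fixed x, y, z axes, in that order (R = Rz(yaw) Ry(pitch) Rx(roll)).
In Python, from bench import sense, optics, r gives the robot as it stands.
- The arm moves only by the tool servo_tool, never from a script. Its argument "plan" is a list that holds one entry, the list of rows, each a list of 5 numbers: the shift along the world's x, y, z in m, then the turn about the world's z in degrees, then the finger opening in m, from 0 to 0.0854. A call has 1 to 10 rows; each row shifts and turns the commanded pose from where the row before left it; what a row does not reach is not made up. A row lasts 1/10 s, in which the tool goes at most 50 mm and 8.59 degrees, less where a joint would pass 70% of its speed; a pose out of reach is approached as far as the arm can. A call is refused whole if a number of a shift passes 0.05 or a number of a turn 8.59, either way. A call with a gripper value outside its range is refused whole. The fingers move at their own pace and stop on an object; "force" is the grip in N (left out, the last holds). Time passes only in rows, so rows that do not move let the fingers close. It gives the time, the measured TCP pose, the force, the opening and the grip force at its end, in the units of the state.
- sense(): the state, without advancing time (a new reading comes with each control period).
- optics.snapshot(name): name is "scene" or "top" or "wrist"; returns a dict with "frame" (480x640x3 uint8, blue, green, red), "fx", "fy", "cx", "cy" (pixels), "dist_coeffs" ([k1, k2, p1, p2, k3] as OpenCV has them; the pictures are not rectified), "cam_to_world" (4x4, takes a point from camera to world coordinates). Camera axes: x right, y down, z forward; pixel columns grow to the right and rows downward; lengths in mm; the calibration is good to about 2 mm. A picture is of the moment at which its call begins. There is no depth.
- r.hand_in(): hands the job in; it is judged then, once.
The state is a dict: "time": time; "joint_pos": joint angles; "qd": joint speeds; "joint_efforts": joint torques, N m; "tool_pos": TCP position; "tcp_rot": TCP orientation; "ft_force": force on the tool from outside, world axes, zero at the start; "wrist_torque": the same for the moment, N m; "finger_gap": finger opening in mm; "grip_force": force on a finger pad.
Only numpy, scipy, OpenCV 4.12 (cv2) and the standard library are available. Lean on these libraries where they do the work, as an engineer would, in place of code of your own. Each camera call takes 0.05 s, during which the arm holds its last target. There are 200 camera calls.

TASK

Find the size of the pellet-press plunger in the single holder: step its shank down the holes of the gauge plate until, having gone right through one, it is refused by the next smaller under a light push; then go back and leave it fully home, collar flat on the plate, in the last hole that it passed, and let go. Never press it hard against the plate, and leave the two plungers in the rack, the jar and the slide box alone.

Things in the scene. Friction and masses are not known exactly. Their poses are not given: they have to be found in the camera images.
- plunger_a_handle (a point): Plunger a: the middle of its upright black round handle, 20 mm across and 46 mm tall, alike on all three plungers; below the handle is a steel collar 30 mm across and 5 mm thick. This point is on the axis, 23 mm above the collar's upper face, 28 mm above its underside and 73 mm above the shank's end; z points up along the plunger.
- plunger_a_tip (a point): Plunger a: centre of the lower end of its bare steel shank, which is 45 mm long below the collar, with a 0.8 mm chamfer at the end. Of the three plungers one has an 18 mm shank, one 15 mm and one 12 mm; which letter has which is not told.
- plunger_a: Press plunger a as a whole, 0.08 to 0.17 kg; origin at the lower end of its shank, z up. At the start one of the three hangs by its collar in the single holder and two hang in the rack, in any order: the one at the holder is to be sized.
- plunger_b_handle (a point): Plunger b: the middle of its upright black round handle, 20 mm across and 46 mm tall, alike on all three plungers; below the handle is a steel collar 30 mm across and 5 mm thick. This point is on the axis, 23 mm above the collar's upper face, 28 mm above its underside and 73 mm above the shank's end; z points up along the plunger.
- plunger_b_tip (a point): Plunger b: centre of the lower end of its bare steel shank, which is 45 mm long below the collar, with a 0.8 mm chamfer at the end. Of the three plungers one has an 18 mm shank, one 15 mm and one 12 mm; which letter has which is not told.
- plunger_b: Press plunger b as a whole, 0.08 to 0.17 kg; origin at the lower end of its shank, z up. At the start one of the three hangs by its collar in the single holder and two hang in the rack, in any order: the one at the holder is to be sized.
- plunger_c_handle (a point): Plunger c: the middle of its upright black round handle, 20 mm across and 46 mm tall, alike on all three plungers; below the handle is a steel collar 30 mm across and 5 mm thick. This point is on the axis, 23 mm above the collar's upper face, 28 mm above its underside and 73 mm above the shank's end; z points up along the plunger.
- plunger_c_tip (a point): Plunger c: centre of the lower end of its bare steel shank, which is 45 mm long below the collar, with a 0.8 mm chamfer at the end. Of the three plungers one has an 18 mm shank, one 15 mm and one 12 mm; which letter has which is not told.
- plunger_c: Press plunger c as a whole, 0.08 to 0.17 kg; origin at the lower end of its shank, z up. At the start one of the three hangs by its collar in the single holder and two hang in the rack, in any order: the one at the holder is to be sized.
- gauge: Aluminium hole-gauge plate, 60 mm by 190 mm and 12 mm thick, fixed level on two end feet; its upper face is 55 mm above the table, 40 mm of free space below the plate. Four round through holes in one row along its long (y) axis, 44 mm apart. Origin on the table under the plate's centre. Rigid: a shank that is too thick stops dead on the hole's rim.
- gauge_hole0 (a point): Centre of the 19 mm hole's mouth, level with the gauge's upper face (widest, towards +y of the plate, 66 mm from its centre; takes the 18 mm shank).
- gauge_hole1 (a point): Centre of the 16 mm hole's mouth, level with the gauge's upper face (second, 22 mm to +y; takes the 15 mm shank).
- gauge_hole2 (a point): Centre of the 13 mm hole's mouth, level with the gauge's upper face (third, 22 mm to -y; takes the 12 mm shank).
- gauge_hole3 (a point): Centre of the 10 mm hole's mouth, level with the gauge's upper face (narrowest, 66 mm to -y; takes none of the shanks).
- holder_mouth (a point): Centre of the mouth of the single holder, a fixed white plastic block 56 mm square and 55 mm tall with one 20.5 mm hole right through; the plunger to be sized hangs loosely in it, its collar on the block's top, its shank end 10 mm above the table and its handle point 83 mm above the table.
- rack: Fixed white plastic block 56 mm by 116 mm and 55 mm tall with two 20.5 mm holes, 60 mm apart along its long (y) axis, in which the other two plungers hang. Origin on the table under its centre.
- vial: Bystander: small capped glass jar 28 mm across, 55 mm tall; origin at the centre of its underside.
- slide_box: Bystander: grey plastic box for glass slides, 35 by 80 by 28 mm; origin at the centre of its underside.

How it is judged (in metres and radians):
On the way, in this order (a step that is already met when the one before it is completed fails the run):
1. the plunger's shank passes through the tightest gauge hole that takes it (its end at least 10 mm below the plate's upper face) (((horizontal distance between plunger_a_tip and gauge_hole0 below 0.003 m and height (world z) of plunger_a_tip below 0.045 m and (horizontal distance between plunger_b_handle and rack below 0.05 m and angle between plunger_b_handle's own z axis and vertical below 0.3 rad and height (world z) of plunger_b_tip below 0.018 m) and (horizontal distance between plunger_c_handle and rack below 0.05 m and angle between plunger_c_handle's own z axis and vertical below 0.3 rad and height (world z) of plunger_c_tip below 0.018 m)) or (horizontal distance between plunger_b_tip and gauge_hole1 below 0.003 m and height (world z) of plunger_b_tip below 0.045 m and (horizontal distance between plunger_a_handle and rack below 0.05 m and angle between plunger_a_handle's own z axis and vertical below 0.3 rad and height (world z) of plunger_a_tip below 0.018 m) and (horizontal distance between plunger_c_handle and rack below 0.05 m and angle between plunger_c_handle's own z axis and vertical below 0.3 rad and height (world z) of plunger_c_tip below 0.018 m)) or (horizontal distance between plunger_c_tip and gauge_hole2 below 0.003 m and height (world z) of plunger_c_tip below 0.045 m and (horizontal distance between plunger_a_handle and rack below 0.05 m and angle between plunger_a_handle's own z axis and vertical below 0.3 rad and height (world z) of plunger_a_tip below 0.018 m) and (horizontal distance between plunger_b_handle and rack below 0.05 m and angle between plunger_b_handle's own z axis and vertical below 0.3 rad and height (world z) of plunger_b_tip below 0.018 m)))), for 0.04 s.
2. it is then tried in the next smaller hole, which refuses it: its end stands on that hole's mouth, within 4 mm of the centre, and presses with more than 2 N (((horizontal distance between plunger_a_tip and gauge_hole1 below 0.004 m and height (world z) of plunger_a_tip above 0.05 m and contact force between plunger_a and gauge above 2 N and (horizontal distance between plunger_b_handle and rack below 0.05 m and angle between plunger_b_handle's own z axis and vertical below 0.3 rad and height (world z) of plunger_b_tip below 0.018 m) and (horizontal distance between plunger_c_handle and rack below 0.05 m and angle between plunger_c_handle's own z axis and vertical below 0.3 rad and height (world z) of plunger_c_tip below 0.018 m)) or (horizontal distance between plunger_b_tip and gauge_hole2 below 0.004 m and height (world z) of plunger_b_tip above 0.05 m and contact force between plunger_b and gauge above 2 N and (horizontal distance between plunger_a_handle and rack below 0.05 m and angle between plunger_a_handle's own z axis and vertical below 0.3 rad and height (world z) of plunger_a_tip below 0.018 m) and (horizontal distance between plunger_c_handle and rack below 0.05 m and angle between plunger_c_handle's own z axis and vertical below 0.3 rad and height (world z) of plunger_c_tip below 0.018 m)) or (horizontal distance between plunger_c_tip and gauge_hole3 below 0.004 m and height (world z) of plunger_c_tip above 0.05 m and contact force between plunger_c and gauge above 2 N and (horizontal distance between plunger_a_handle and rack below 0.05 m and angle between plunger_a_handle's own z axis and vertical below 0.3 rad and height (world z) of plunger_a_tip below 0.018 m) and (horizontal distance between plunger_b_handle and rack below 0.05 m and angle between plunger_b_handle's own z axis and vertical below 0.3 rad and height (world z) of plunger_b_tip below 0.018 m)))), for 0.06 s.
At the end, for the whole second after the job is handed in: The plunger from the holder hangs at rest and released in the smallest gauge hole that takes it: shank end within 3 mm of the hole's centre line, collar on the plate to within 2.5 mm, upright within 0.08 rad; the other two plungers still hang in the rack (((horizontal distance between plunger_a_tip and gauge_hole0 below 0.003 m and height (world z) of plunger_a_tip between 0.007 and 0.0125 m and angle between plunger_a_handle's own z axis and vertical below 0.08 rad and linear speed of plunger_a below 0.02 m/s and (horizontal distance between plunger_b_handle and rack below 0.05 m and angle between plunger_b_handle's own z axis and vertical below 0.3 rad and height (world z) of plunger_b_tip below 0.018 m) and (horizontal distance between plunger_c_handle and rack below 0.05 m and angle between plunger_c_handle's own z axis and vertical below 0.3 rad and height (world z) of plunger_c_tip below 0.018 m)) or (horizontal distance between plunger_b_tip and gauge_hole1 below 0.003 m and height (world z) of plunger_b_tip between 0.007 and 0.0125 m and angle between plunger_b_handle's own z axis and vertical below 0.08 rad and linear speed of plunger_b below 0.02 m/s and (horizontal distance between plunger_a_handle and rack below 0.05 m and angle between plunger_a_handle's own z axis and vertical below 0.3 rad and height (world z) of plunger_a_tip below 0.018 m) and (horizontal distance between plunger_c_handle and rack below 0.05 m and angle between plunger_c_handle's own z axis and vertical below 0.3 rad and height (world z) of plunger_c_tip below 0.018 m)) or (horizontal distance between plunger_c_tip and gauge_hole2 below 0.003 m and height (world z) of plunger_c_tip between 0.007 and 0.0125 m and angle between plunger_c_handle's own z axis and vertical below 0.08 rad and linear speed of plunger_c below 0.02 m/s and (horizontal distance between plunger_a_handle and rack below 0.05 m and angle between plunger_a_handle's own z axis and vertical below 0.3 rad and height (world z) of plunger_a_tip below 0.018 m) and (horizontal distance between plunger_b_handle and rack below 0.05 m and angle between plunger_b_handle's own z axis and vertical below 0.3 rad and height (world z) of plunger_b_tip below 0.018 m)))); the robot touches nothing.
It fails at once if a plunger presses on the gauge with more than 30 N (contact force between any of plunger_a, plunger_b, plunger_c and gauge above 30 N).
It fails at once if a plunger in the rack is lifted, tipped or knocked out (not (((horizontal distance between plunger_b_handle and rack below 0.05 m and angle between plunger_b_handle's own z axis and vertical below 0.3 rad and height (world z) of plunger_b_tip below 0.018 m) and (horizontal distance between plunger_c_handle and rack below 0.05 m and angle between plunger_c_handle's own z axis and vertical below 0.3 rad and height (world z) of plunger_c_tip below 0.018 m)) or ((horizontal distance between plunger_a_handle and rack below 0.05 m and angle between plunger_a_handle's own z axis and vertical below 0.3 rad and height (world z) of plunger_a_tip below 0.018 m) and (horizontal distance between plunger_c_handle and rack below 0.05 m and angle between plunger_c_handle's own z axis and vertical below 0.3 rad and height (world z) of plunger_c_tip below 0.018 m)) or ((horizontal distance between plunger_a_handle and rack below 0.05 m and angle between plunger_a_handle's own z axis and vertical below 0.3 rad and height (world z) of plunger_a_tip below 0.018 m) and (horizontal distance between plunger_b_handle and rack below 0.05 m and angle between plunger_b_handle's own z axis and vertical below 0.3 rad and height (world z) of plunger_b_tip below 0.018 m)))).
It fails at once if the jar or the slide box is moved more than 15 mm (distance of any of vial, slide_box from where it was at the start of the episode above 0.015 m).
It also fails if it takes over 72 s, if anything falls off the work surface, if the arm or the gripper's body presses on something with over 40 N, if the wrist force passes 120 N, or if a joint passes its speed limit or range.

## Working session

There is one attempt and no reset: what is moved stays moved. The work goes in short steps, Python scripts to look and compute and a tool call to move; the robot and the scene stay as the last step left them, time stands still between calls to the robot, and variables do not carry over. Pictures are saved under pics/ and viewed, at most 10 in all, crops included, and the job is handed in when it is done.

Besides the shell and the picture viewer there is one more tool, called after "Request:" as a command line: name --argument value ..., lists and objects as JSON in quotes. servo_tool: Moves the arm, as the interface text tells. Its arguments: {"type":"object","properties":{"plan":{"type":"array"},"force":{"type":"number"}},"required":["plan"]}

```bash
mkdir -p pics; cat > h.py <<'E'
import numpy as np, cv2
from bench import sense, optics, r
def snap(n,f=None):
    s=optics.snapshot(n)
    if f: cv2.imwrite('pics/'+f,s['frame'])
    return s
def cast(s,uv,z):
    K=np.array([[s['fx'],0,s['cx']],[0,s['fy'],s['cy']],[0,0,1.]])
    p=cv2.undistortPoints(np.array(uv,float).reshape(-1,1,2),K,np.array(s['dist_coeffs'],float)).reshape(-1,2)
    T=np.array(s['cam_to_world']); d=np.c_[p,np.ones(len(p))]@T[:3,:3].T
    o=T[:3,3]; return o+d*((z-o[2])/d[:,2])[:,None]
E
python3 - <<'E'
from h import *
for n in('top','scene'):
    s=snap(n,n+'1.png'); print(n,np.round(s['cam_to_world'],2).tolist(),s['fx'])
q=sense(); print(q)
E
```

```text
top [[0.02, -1.0, 0.06, 520.01], [-1.0, -0.02, -0.02, 27.91], [0.03, -0.06, -1.0, 822.54], [0.0, 0.0, 0.0, 1.0]] 472.2828441547841
scene [[-0.45, 0.51, -0.74, 1224.64], [0.89, 0.26, -0.37, 348.14], [0.01, -0.82, -0.57, 584.15], [0.0, 0.0, 0.0, 1.0]] 558.9249706297747
{'time': 0.1, 'joint_pos': array([ 6.49503892e+01,  7.51072071e+00,  8.53256497e+01,  1.35997785e-03,
        8.72608924e+01, -4.89327667e+00]), 'qd': array([ 0.08154238, -0.05391305, -0.15466014, -0.02297181,  0.05767465,
       -0.0585128 ]), 'joint_efforts': array([ 7.09485048e-04, -5.70954323e+01, -5.01944232e+01, -2.44492203e-04,
        8.16216983e-03, -1.17648005e-04]), 'tool_pos': array([206.56033369, 562.91191491, 302.92483565]), 'tcp_rot': array([-1.79903208e+02, -9.64987759e-03,  1.59843592e+02]), 'ft_force': array([ 0.54775652, -0.20737169,  0.47213234]), 'wrist_torque': array([ 0.03038697, -0.01877044,  0.04474669]), 'grip_force': 0.0, 'finger_gap': 85.08146976029899}
```

View pics/top1.png

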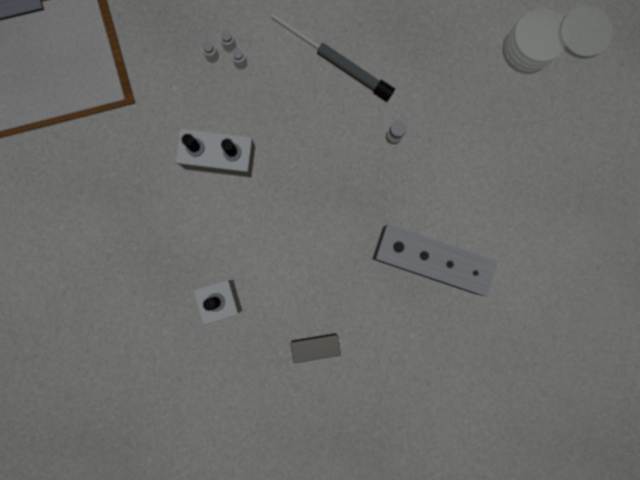

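View pics/scene1.png

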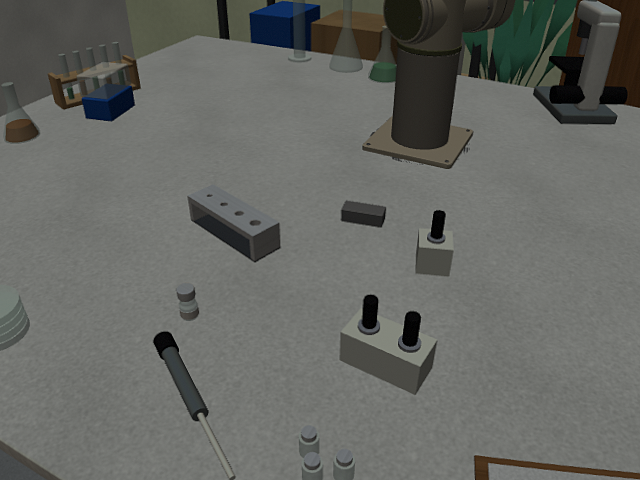

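Top view: holder at about (216,302), rack (215,152), gauge holes at (398,247), (424,256), (450,265), (475,273), jar (397,131), slide box (316,348). The scene view agrees: holder handle at (438,224), holes at (256,222) to (209,195).

```bash
cat > m.py <<'E'
from h import *
def blobs(s,box,thr,amin=8):
    x0,y0,x1,y1=box; g=cv2.cvtColor(s['frame'],cv2.COLOR_BGR2GRAY)[y0:y1,x0:x1]
    n,l,st,c=cv2.connectedComponentsWithStats((g<thr).astype(np.uint8))
    return [(round(c[i][0]+x0,2),round(c[i][1]+y0,2),int(st[i][4]),st[i][2:4].tolist()) for i in range(1,n) if st[i][4]>=amin]
E
python3 - <<'E'
from m import *
t=snap('top'); s=snap('scene')
for nm,box in(('holder',(198,290,230,316)),('rack',(180,132,246,164)),('holes',(388,238,486,280))):
    thr=40 if nm!='holes' else 85
    b=blobs(t,box,thr); z=55 if nm=='holes' else 83
    for x in b: print(nm,x,np.round(cast(t,x[:2],z)[0],1))
for nm,box in(('holder',(425,205,450,242)),('rack',(358,290,425,352))):
    for x in blobs(s,box,40): print('S',nm,x,np.round(cast(s,x[:2],83)[0],1))
for x in blobs(s,(200,188,266,230),85): print('S',x,np.round(cast(s,x[:2],55)[0],1))
g=cv2.cvtColor(t['frame'],cv2.COLOR_BGR2GRAY); print(g[247,385:412],g[273,465:485])
for n,uv,z in(('vial',(397,131),30),('box',(316,348),28)): print(n,np.round(cast(t,[uv],z)[0],1))
# holder top corners
m=(g[275:330,185:245]>135).astype(np.uint8); print(np.round(cast(t,cv2.boxPoints(cv2.minAreaRect(cv2.findNonZero(m)))+[185,275],55),1).tolist())
E
```

```text
holder (np.float64(211.65), np.float64(303.13), 164, [17, 13]) [462.8 179.7  83. ]
rack (np.float64(190.77), np.float64(142.9), 193, [18, 17]) [712.4 221.3  83. ]
rack (np.float64(229.0), np.float64(147.71), 175, [15, 17]) [706.7 161.4  83. ]
holes (np.float64(398.34), np.float64(246.58), 114, [12, 12]) [ 558.2 -114.    55. ]
holes (np.float64(423.82), np.float64(255.34), 79, [10, 10]) [ 544.8 -155.8   55. ]
holes (np.float64(449.53), np.float64(263.93), 57, [8, 9]) [ 531.8 -198.    55. ]
holes (np.float64(411.29), np.float64(271.38), 116, [50, 17]) [ 518.3 -135.6   55. ]
holes (np.float64(475.15), np.float64(272.62), 34, [7, 6]) [ 518.6 -240.    55. ]
S holder (np.float64(437.45), np.float64(224.33), 320, [14, 29]) [462.9 178.5  83. ]
S rack (np.float64(369.73), np.float64(311.35), 453, [16, 34]) [705.7 160.4  83. ]
S rack (np.float64(410.91), np.float64(328.49), 502, [19, 35]) [711.8 220.   83. ]
S rack (np.float64(399.38), np.float64(345.88), 8, [4, 6]) [747.2 217.5  83. ]
S (np.float64(209.0), np.float64(195.17), 12, [6, 3]) [ 519.8 -239.    55. ]
S (np.float64(223.55), np.float64(203.9), 20, [8, 3]) [ 533.2 -196.8   55. ]
S (np.float64(213.75), np.float64(220.57), 545, [41, 26]) [ 586.6 -179.9   55. ]
S (np.float64(238.59), np.float64(212.94), 34, [9, 5]) [ 546.3 -155.3   55. ]
S (np.float64(254.65), np.float64(222.4), 48, [11, 6]) [ 559.  -113.6   55. ]
[106 105 104 107 107 106 105  93  65  36  31  31  34  32  34  35  32  35
  48  77  98 105 108 106 106 107 105] [106 102 104 105 102 104  98  82  55  36  33  33  49  73  93 106 106 107
 106 108]
vial [ 757.2 -113.8   30. ]
box [388.   16.3  28. ]Traceback (most recent call last):
  File "<stdin>", line 13, in <module>
cv2.error: OpenCV(4.12.0) /io/opencv/modules/imgproc/src/convhull.cpp:143: error: (-215:Assertion failed) total >= 0 && (depth == CV_32F || depth == CV_32S) in function 'convexHull'
```

Request:
servo_tool --plan '[[[0.0256,-0.0384,0,0,0.06],[0.0256,-0.0384,0,0,0.06],[0.0256,-0.0384,0,0,0.06],[0.0256,-0.0384,0,0,0.06],[0.0256,-0.0384,0,0,0.06],[0.0256,-0.0384,0,0,0.06],[0.0256,-0.0384,0,0,0.06],[0.0256,-0.0384,0,0,0.06],[0.0256,-0.0384,0,0,0.06],[0.0256,-0.0384,0,0,0.06]]]'

```text
time: 1.2
tool_pos: [463.4, 177.5, 303.9]
tcp_rot: [180.0, 0.0, 159.8]
ft_force: [0.7, 1.1, 0.3]
finger_gap: 60.0
grip_force: 0.0
```

Request:
servo_tool --plan '[[[0,0,-0.02,0,0.06],[0,0,-0.02,0,0.06],[0,0,-0.01,0,0.06],[0,0,0,0,0.06]]]'

```text
time: 1.6
tool_pos: [461.7, 179.0, 252.0]
tcp_rot: [-179.9, -0.2, 159.9]
ft_force: [-0.0, 0.8, -0.2]
finger_gap: 59.8
grip_force: 0.0
```

```bash
python3 - <<'E'
from m import *
s=snap('wrist','w1.png'); print(np.round(s['cam_to_world'],2).tolist(),s['fx'],sense()['tool_pos'])
E
```

```text
[[0.34, 0.89, 0.29, 385.14], [0.94, -0.33, -0.11, 206.46], [-0.0, 0.31, -0.95, 322.1], [0.0, 0.0, 0.0, 1.0]] 388.55282081513496 [462.21880333 179.37723154 253.4015407 ]
```

View pics/w1.png

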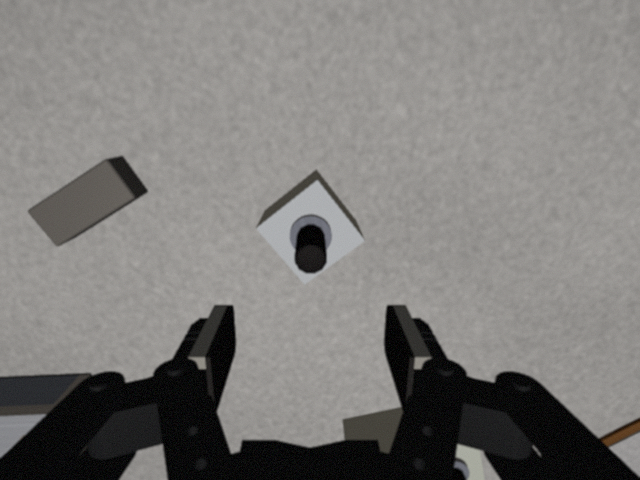

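Wrist view: handle top centre at about (311,258), midway between the fingers (310), holder diamond around it. Nothing stands near the fingers' path.

```bash
python3 - <<'E'
from m import *
s=snap('wrist')
for b in blobs(s,(280,205,345,285),45,60): print(b,cast(s,b[:2],83).round(1))
print(cast(s,[(311,258)],106).round(1),[sense()['tool_pos'].round(1) for _ in range(2)])
E
```

```text
(np.float64(309.23), np.float64(246.93), 1169, [30, 46]) [[463.6 177.9  83. ]]
[[463.  179.3 106. ]] [array([462.7, 179.6, 254.4]), array([462.7, 179.6, 254.4])]
```

Request:
servo_tool --plan '[[[0,0,-0.02,0,0.06],[0,0,-0.03,0,0.06],[0,0,-0.03,0,0.06],[0,0,-0.022,0,0.06],[0,0,-0.01,0,0.06],[0,0,0,0,0.015],[0,0,0,0,0.012],[0,0,0,0,0.01],[0,0,0,0,0.01],[0,0,0,0,0.01]]]' --force 60

```text
time: 2.7
tool_pos: [464.0, 179.7, 143.9]
tcp_rot: [179.9, 0.2, 159.8]
ft_force: [-1.1, 0.5, 7.5]
finger_gap: 18.6
grip_force: 58.4
```

Request:
servo_tool --plan '[[[0,0,0,0,0.01],[0,0,0,0,0.01],[0,0,0.005,0,0.01],[0,0,0.015,0,0.01],[0,0,0.02,0,0.01],[0,0,0.02,0,0.01],[0,0,0.01,0,0.01],[0,0,0.0,0,0.01]]]'

```text
time: 3.5
tool_pos: [463.7, 179.5, 213.9]
tcp_rot: [179.9, 0.2, 159.8]
ft_force: [-0.2, -0.5, -1.1]
finger_gap: 18.5
grip_force: 58.6
```

```bash
python3 - <<'E'
from m import *
s=snap('wrist','w2.png'); c=snap('scene'); cv2.imwrite('pics/s2.png',cv2.resize(c['frame'][120:270,380:580],None,fx=4,fy=4)); print(sense()['tool_pos'],sense()['ft_force'])
E
```

```text
[462.52057566 179.20183903 211.39751468] [ 0.91878071 -1.06887467 -1.49677547]
```

View pics/s2.png

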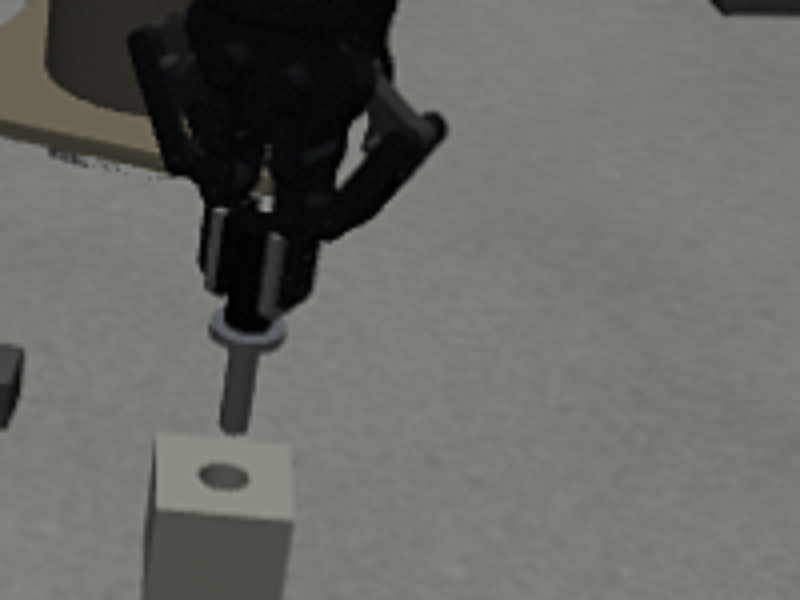

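View pics/w2.png

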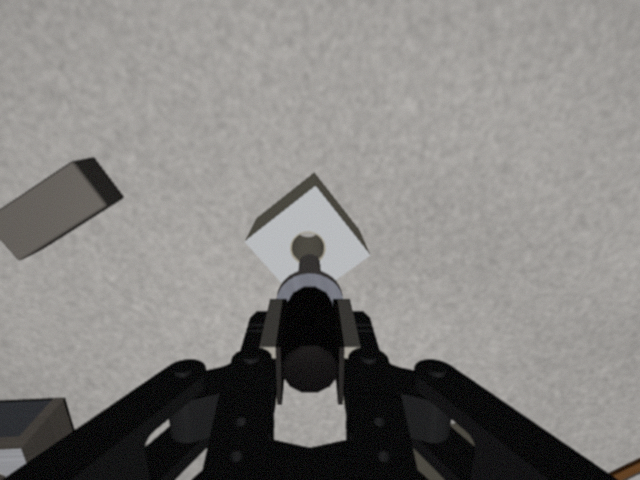

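The plunger is held upright with its shank end clear of the holder, tip near (439,227) in the scene picture. The shank is about 0.36 of the collar's width, so probably 12 mm, but the gauge will decide that. Next I measure the tip offset from the TCP in both views.

```bash
python3 - <<'E'
from m import *
c=snap('scene'); w=snap('wrist')
P=lambda s,X:cv2.projectPoints((np.linalg.inv(np.array(s['cam_to_world']))@np.r_[X,1])[:3].reshape(1,3),np.zeros(3),np.zeros(3),np.array([[s['fx'],0,s['cx']],[0,s['fy'],s['cy']],[0,0,1.]]),np.array(s['dist_coeffs']))[0].ravel().round(1)
print('scene tip',cast(c,[(438.7,227)],80).round(1),'collar',cast(c,[(442,201.5)],130).round(1))
for n,X in(('tip',[462.7,179.3,80]),('collar',[462.7,179.3,130]),('hole',[463,179,55])): print(n,'scene',P(c,X),'wrist',P(w,X))
cv2.imwrite('pics/w3.png',cv2.resize(w['frame'][220:320,260:360],None,fx=6,fy=6))
E
```

```text
scene tip [[465.  181.6  80. ]] collar [[467.8 181.5 130. ]]
tip scene [437.8 225.9] wrist [311.5 267.9]
collar scene [441.6 199.7] wrist [312.  311.4]
hole scene [435.7 238.5] wrist [311.  253.1]
```

View pics/w3.png

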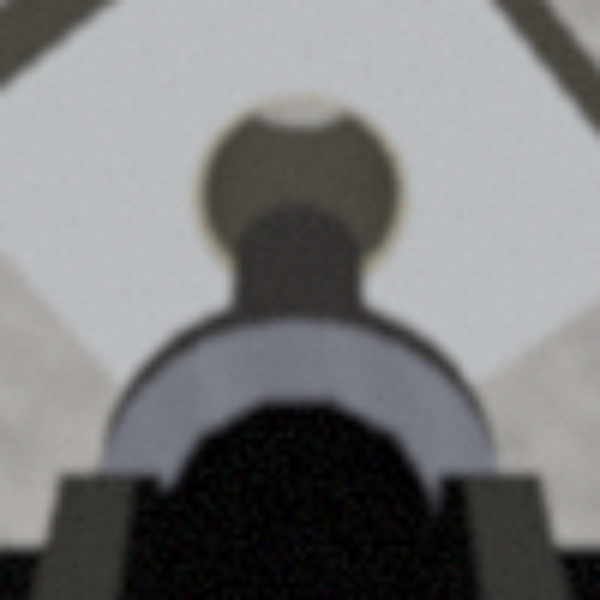

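Request:
servo_tool --plan '[[[0.005,-0.015,0,0,0.01],[0.01,-0.03,0,0,0.01],[0.0125,-0.0375,0,0,0.01],[0.0125,-0.0375,0,0,0.01],[0.0125,-0.0375,0,0,0.01],[0.0125,-0.0375,0,0,0.01],[0.0125,-0.0375,0,0,0.01],[0.0102,-0.0315,0,0,0.01],[0.007,-0.02,0,0,0.01],[0.003,-0.01,0,0,0.01]]]'

```text
time: 4.7
tool_pos: [560.2, -116.5, 210.5]
tcp_rot: [-180.0, -0.1, 159.7]
ft_force: [-0.3, 0.0, -1.6]
finger_gap: 18.7
grip_force: 58.6
```

Request:
servo_tool --plan '[[[0,0,-0.007,0,0.01],[0,0,-0.005,0,0.01],[0,0,0,0,0.01],[0,0,0,0,0.01]]]'

```text
time: 5.1
tool_pos: [560.0, -113.5, 199.4]
tcp_rot: [180.0, -0.1, 159.9]
ft_force: [0.3, 0.1, -0.9]
finger_gap: 18.7
grip_force: 58.6
```

```bash
python3 - <<'E'
from m import *
c=snap('scene'); w=snap('wrist'); a=sense(); print(a['tool_pos'].round(1),a['ft_force'].round(1))
A=cv2.resize(c['frame'][170:240,190:290],(800,560),interpolation=3)[:, :400*2]
B=cv2.resize(w['frame'][210:330,240:380],(700,600),interpolation=3)
cv2.imwrite('pics/j1.png',np.hstack([cv2.resize(c['frame'][180:240,210:270],(400,400)),cv2.resize(w['frame'][220:320,260:360],(400,400))]))
E
```

```text
[ 560.4 -113.9  200.1] [ 1.7 -0.4 -0.7]
```

View pics/j1.png

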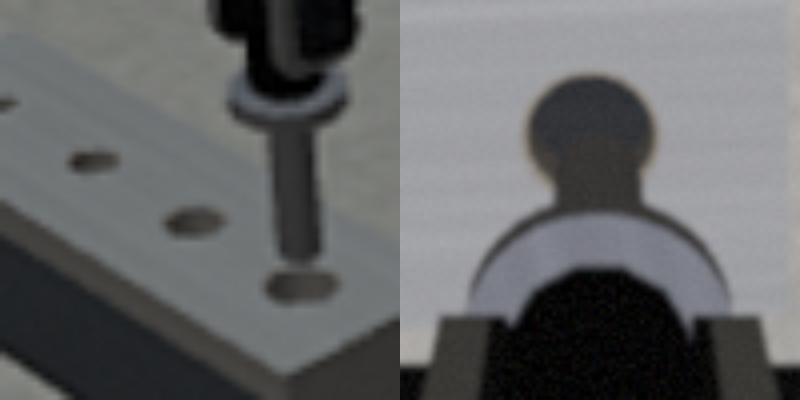

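Joint picture: left (scene), the shank stands just over hole0. Right (wrist, 4x), hole centre is at about (591,135) and shank centre at about (598,175), so the tip is about 2 mm low in the image. The shank-to-hole ratio says 12 mm. I correct by −2 mm in x and go gently into hole0.

Request:
servo_tool --plan '[[[-0.002,0,0,0,0.01],[0,0,0,0,0.01],[0,0,-0.004,0,0.01],[0,0,-0.004,0,0.01],[0,0,-0.003,0,0.01],[0,0,-0.003,0,0.01],[0,0,0,0,0.01]]]'

```text
time: 5.9
tool_pos: [558.0, -114.7, 185.1]
tcp_rot: [-180.0, -0.1, 159.8]
ft_force: [0.3, 0.4, -1.5]
finger_gap: 18.8
grip_force: 58.6
```

Request:
servo_tool --plan '[[[0,0,-0.002,0,0.01],[0,0,-0.002,0,0.01],[0,0,-0.002,0,0.01],[0,0,0,0,0.01]]]'

```text
time: 6.3
tool_pos: [558.2, -114.7, 179.5]
tcp_rot: [-180.0, -0.0, 159.8]
ft_force: [0.2, -0.2, -2.1]
finger_gap: 18.4
grip_force: 58.6
```

Request:
servo_tool --plan '[[[0,0,-0.003,0,0.01],[0,0,-0.003,0,0.01],[0,0,-0.003,0,0.01],[0,0,-0.003,0,0.01],[0,0,-0.002,0,0.01],[0,0,0,0,0.01]]]'

```text
time: 6.9
tool_pos: [558.2, -114.7, 165.4]
tcp_rot: [-180.0, -0.0, 159.8]
ft_force: [-0.1, 0.1, -1.4]
finger_gap: 18.9
grip_force: 58.6
```

```bash
python3 - <<'E'
from m import *
c=snap('scene'); w=snap('wrist'); a=sense(); print(a['tool_pos'].round(1),a['ft_force'].round(1))
cv2.imwrite('pics/j2.png',np.hstack([cv2.resize(c['frame'][180:240,210:270],(400,400)),cv2.resize(cv2.convertScaleAbs(w['frame'][210:290,270:350],alpha=1.8),(400,400))]))
E
```

```text
[ 558.4 -114.7  165.9] [ 0.4 -0.  -0.9]
```

View pics/j2.png

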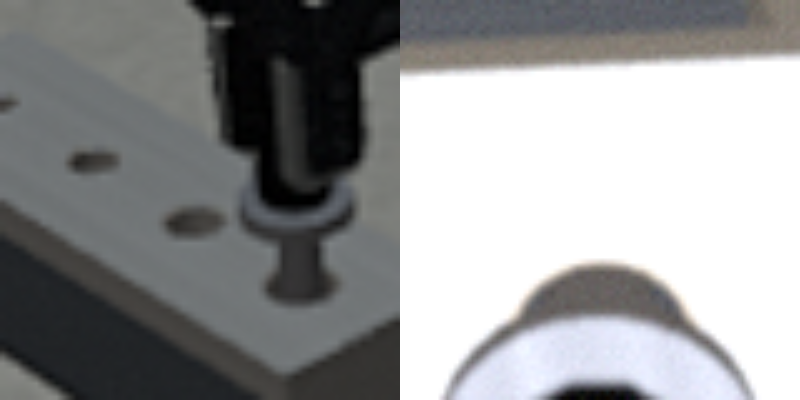

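Tip about 20 mm below the plate top in hole0: passed. In the scene view the shank (278–326) is centred in the hole (264–338). Next, lift and step to hole1.

Request:
servo_tool --plan '[[[0,0,0.008,0,0.01],[0,0,0.012,0,0.01],[0,0,0.012,0,0.01],[-0.0032,-0.01,0,0,0.01],[-0.005,-0.016,0,0,0.01],[-0.004,-0.013,0,0,0.01],[-0.001,-0.003,0,0,0.01],[0,0,0,0,0.01],[0,0,0,0,0.01]]]'

```text
time: 7.9
tool_pos: [545.0, -156.8, 197.5]
tcp_rot: [180.0, -0.0, 159.8]
ft_force: [-0.2, -0.9, -1.3]
finger_gap: 18.4
grip_force: 58.7
```

Request:
servo_tool --plan '[[[0,0,-0.004,0,0.01],[0,0,-0.003,0,0.01],[0,0,-0.003,0,0.01],[0,0,-0.002,0,0.01],[0,0,-0.002,0,0.01],[0,0,-0.002,0,0.01],[0,0,0,0,0.01]]]'

```text
time: 8.6
tool_pos: [545.1, -156.7, 181.5]
tcp_rot: [180.0, -0.0, 159.8]
ft_force: [-0.7, 0.1, -0.7]
finger_gap: 18.7
grip_force: 58.7
```

Request:
servo_tool --plan '[[[0,0,-0.003,0,0.01],[0,0,-0.003,0,0.01],[0,0,-0.003,0,0.01],[0,0,-0.003,0,0.01],[0,0,-0.002,0,0.01],[0,0,0,0,0.01]]]'

```text
time: 9.2
tool_pos: [545.0, -156.7, 167.4]
tcp_rot: [180.0, -0.0, 159.8]
ft_force: [0.1, 0.5, -0.8]
finger_gap: 18.7
grip_force: 58.7
```

```bash
python3 - <<'E'
from m import *
c=snap('scene'); t=snap('top'); a=sense(); print(a['tool_pos'].round(1),a['ft_force'].round(1),a['wrist_torque'].round(2))
cv2.imwrite('pics/j3.png',np.hstack([cv2.resize(cv2.convertScaleAbs(c['frame'][195:225,220:250],alpha=1.8),(400,400)),cv2.resize(cv2.convertScaleAbs(t['frame'][225:295,380:450],alpha=1.8),(400,400))]))
E
```

```text
[ 545.2 -156.7  167.9] [ 0.1 -0.3 -1. ] [ 0.04 -0.01  0.03]
```

View pics/j3.png

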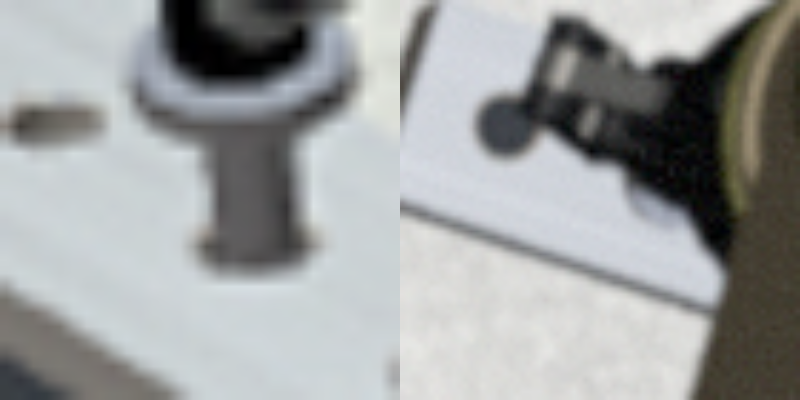

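Hole1 also passed. In the scene view the shank (212–300) is centred in the hole (195–318). Now to hole2, with grip eased to 20 N so it slips rather than presses hard.

Request:
servo_tool --plan '[[[0,0,0.008,0,0.01],[0,0,0.012,0,0.01],[0,0,0.01,0,0.01],[-0.0032,-0.01,0,0,0.01],[-0.005,-0.016,0,0,0.01],[-0.004,-0.013,0,0,0.01],[-0.001,-0.003,0,0,0.01],[0,0,-0.003,0,0.01],[0,0,-0.003,0,0.01],[0,0,0,0,0.01]]]' --force 20

```text
time: 10.3
tool_pos: [531.6, -198.2, 190.8]
tcp_rot: [180.0, -0.1, 159.9]
ft_force: [0.1, 0.2, -1.6]
finger_gap: 18.2
grip_force: 58.7
```

Request:
servo_tool --plan '[[[0,0,-0.001,0,0.01],[0,0,-0.001,0,0.01],[0,0,-0.001,0,0.01],[0,0,0,0,0.01]]]'

```text
time: 10.7
tool_pos: [532.0, -198.6, 188.7]
tcp_rot: [-180.0, -0.0, 159.9]
ft_force: [0.5, -0.3, -1.4]
finger_gap: 18.6
grip_force: 58.7
```

Request:
servo_tool --plan '[[[0,0,-0.001,0,0.01],[0,0,-0.001,0,0.01],[0,0,0,0,0.01]]]'

```text
time: 11.0
tool_pos: [532.0, -198.7, 186.7]
tcp_rot: [180.0, -0.0, 159.8]
ft_force: [0.2, 0.3, -0.1]
finger_gap: 18.2
grip_force: 58.7
```

Request:
servo_tool --plan '[[[0,0,-0.001,0,0.01],[0,0,0,0,0.01]]]'

```text
time: 11.2
tool_pos: [532.0, -198.7, 185.8]
tcp_rot: [180.0, -0.0, 159.8]
ft_force: [0.0, -0.1, -1.4]
finger_gap: 18.5
grip_force: 58.7
```

Request:
servo_tool --plan '[[[0,0,-0.001,0,0.01],[0,0,0,0,0.01]]]'

```text
time: 11.4
tool_pos: [532.0, -198.7, 184.7]
tcp_rot: [180.0, -0.0, 159.8]
ft_force: [0.4, 0.1, -1.0]
finger_gap: 18.3
grip_force: 58.7
```

Request:
servo_tool --plan '[[[0,0,-0.001,0,0.01],[0,0,0,0,0.01]]]'

```text
time: 11.6
tool_pos: [532.0, -198.7, 183.7]
tcp_rot: [180.0, -0.0, 159.8]
ft_force: [-0.3, 0.4, -1.6]
finger_gap: 18.3
grip_force: 58.7
```

Request:
servo_tool --plan '[[[0,0,-0.001,0,0.01],[0,0,0,0,0.01]]]'

```text
time: 11.8
tool_pos: [532.0, -198.7, 182.7]
tcp_rot: [180.0, -0.0, 159.8]
ft_force: [0.7, -0.5, -1.5]
finger_gap: 18.5
grip_force: 58.7
```

Request:
servo_tool --plan '[[[0,0,-0.001,0,0.01],[0,0,0,0,0.01]]]'

```text
time: 12.0
tool_pos: [532.0, -198.7, 181.8]
tcp_rot: [-180.0, -0.0, 159.8]
ft_force: [0.0, 0.4, -1.5]
finger_gap: 18.5
grip_force: 58.7
```

Request:
servo_tool --plan '[[[0,0,-0.001,0,0.01],[0,0,0,0,0.01]]]'

```text
time: 12.2
tool_pos: [532.0, -198.7, 180.7]
tcp_rot: [180.0, -0.0, 159.8]
ft_force: [0.4, -0.1, -0.2]
finger_gap: 18.4
grip_force: 58.7
```

Request:
servo_tool --plan '[[[0,0,-0.001,0,0.01],[0,0,-0.001,0,0.01],[0,0,-0.001,0,0.01],[0,0,0,0,0.01]]]'

```text
time: 12.6
tool_pos: [531.9, -198.7, 177.6]
tcp_rot: [180.0, -0.0, 159.8]
ft_force: [0.3, 0.1, -2.1]
finger_gap: 19.2
grip_force: 58.7
```

Request:
servo_tool --plan '[[[0,0,-0.002,0,0.01],[0,0,-0.002,0,0.01],[0,0,-0.002,0,0.01],[0,0,-0.002,0,0.01],[0,0,-0.002,0,0.01],[0,0,0,0,0.01]]]'

```text
time: 13.2
tool_pos: [531.9, -198.6, 167.4]
tcp_rot: [180.0, -0.0, 159.8]
ft_force: [0.0, -0.8, -0.7]
finger_gap: 18.8
grip_force: 58.7
```

```bash
python3 - <<'E'
from m import *
c=snap('scene'); w=snap('wrist'); a=sense(); print(a['tool_pos'].round(1),a['ft_force'].round(1),a['wrist_torque'].round(2))
cv2.imwrite('pics/j4.png',np.hstack([cv2.resize(cv2.convertScaleAbs(c['frame'][180:220,200:240],alpha=1.8),(400,400)),cv2.resize(cv2.convertScaleAbs(w['frame'][190:310,250:370],alpha=1.5),(400,400))]))
E
```

```text
[ 532.  -198.7  167.8] [-0.2  0.3 -1.2] [ 0.04 -0.03  0.01]
```

View pics/j4.png

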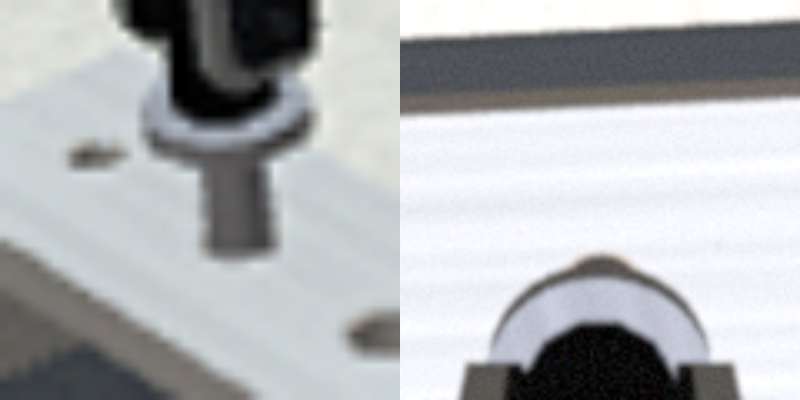

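Picture: the shank goes down into hole2 with the thin rim showing, no force, tip about 20 mm below the top. Now the next smaller hole, hole3.

Request:
servo_tool --plan '[[[0,0,0.006,0,0.01],[0,0,0.012,0,0.01],[0,0,0.012,0,0.01],[-0.0032,-0.01,0,0,0.01],[-0.005,-0.016,0,0,0.01],[-0.004,-0.013,0,0,0.01],[-0.001,-0.003,0,0,0.01],[0,0,-0.004,0,0.01],[0,0,-0.003,0,0.01],[0,0,0,0,0.01]]]'

```text
time: 14.3
tool_pos: [518.4, -240.1, 189.7]
tcp_rot: [180.0, -0.1, 159.9]
ft_force: [-0.5, -0.5, -0.8]
finger_gap: 18.6
grip_force: 58.5
```

Request:
servo_tool --plan '[[[0,0,-0.001,0,0.01],[0,0,-0.001,0,0.01],[0,0,0,0,0.01]]]'

```text
time: 14.6
tool_pos: [519.0, -240.5, 189.0]
tcp_rot: [180.0, 0.0, 159.9]
ft_force: [0.1, -0.3, -2.1]
finger_gap: 18.2
grip_force: 58.5
```

Request:
servo_tool --plan '[[[0,0,-0.0007,0,0.01],[0,0,0,0,0.01]]]'

```text
time: 14.8
tool_pos: [519.2, -240.7, 188.9]
tcp_rot: [180.0, 0.1, 159.9]
ft_force: [-0.3, 1.2, 3.9]
finger_gap: 18.5
grip_force: 58.9
```

Request:
servo_tool --plan '[[[0,0,-0.0003,0,0.01],[0,0,0,0,0.01]]]'

```text
time: 15.0
tool_pos: [519.3, -240.7, 188.8]
tcp_rot: [180.0, 0.1, 159.9]
ft_force: [-0.5, 1.8, 5.5]
finger_gap: 18.7
grip_force: 59.2
```

Request:
servo_tool --plan '[[[0,0,-0.0003,0,0.01],[0,0,0,0,0.01]]]'

```text
time: 15.2
tool_pos: [519.3, -240.8, 188.7]
tcp_rot: [180.0, 0.1, 159.9]
ft_force: [-1.3, 1.9, 7.2]
finger_gap: 18.3
grip_force: 59.4
```

Refused at hole3: about 8 N with no further descent. It's the 12 mm plunger, so back to hole2.

Request:
servo_tool --plan '[[[0,0,0.004,0,0.01],[0,0,0.008,0,0.01],[0.0032,0.01,0,0,0.01],[0.005,0.016,0,0,0.01],[0.004,0.013,0,0,0.01],[0.001,0.003,0,0,0.01],[0,0,-0.004,0,0.01],[0,0,-0.003,0,0.01],[0,0,0,0,0.01],[0,0,0,0,0.01]]]'

```text
time: 16.2
tool_pos: [531.7, -199.1, 192.2]
tcp_rot: [-180.0, -0.0, 159.8]
ft_force: [0.0, 0.4, -1.4]
finger_gap: 18.5
grip_force: 58.6
```

Request:
servo_tool --plan '[[[0,0,-0.001,0,0.01],[0,0,-0.001,0,0.01],[0,0,-0.001,0,0.01],[0,0,-0.001,0,0.01],[0,0,0,0,0.01]]]'

```text
time: 16.7
tool_pos: [531.9, -198.7, 188.4]
tcp_rot: [180.0, -0.0, 159.8]
ft_force: [0.2, -0.4, -1.5]
finger_gap: 18.7
grip_force: 58.6
```

Request:
servo_tool --plan '[[[0,0,-0.001,0,0.01],[0,0,-0.001,0,0.01],[0,0,0,0,0.01]]]'

```text
time: 17.0
tool_pos: [531.9, -198.7, 186.4]
tcp_rot: [180.0, -0.0, 159.8]
ft_force: [-0.1, -0.2, -1.2]
finger_gap: 18.6
grip_force: 58.6
```

Now at 186.6 with no resistance, so the shank is entering hole2.

Request:
servo_tool --plan '[[[0,0,-0.002,0,0.01],[0,0,-0.002,0,0.01],[0,0,-0.002,0,0.01],[0,0,-0.002,0,0.01],[0,0,-0.002,0,0.01],[0,0,-0.002,0,0.01],[0,0,-0.002,0,0.01],[0,0,-0.002,0,0.01],[0,0,0,0,0.01]]]'

```text
time: 17.9
tool_pos: [531.9, -198.6, 170.2]
tcp_rot: [180.0, -0.0, 159.8]
ft_force: [0.4, 0.0, -1.9]
finger_gap: 18.1
grip_force: 58.6
```

Request:
servo_tool --plan '[[[0,0,-0.003,0,0.01],[0,0,-0.003,0,0.01],[0,0,-0.003,0,0.01],[0,0,-0.003,0,0.01],[0,0,-0.003,0,0.01],[0,0,-0.003,0,0.01],[0,0,-0.003,0,0.01],[0,0,-0.002,0,0.01],[0,0,-0.001,0,0.01],[0,0,0,0,0.01]]]'

```text
time: 18.9
tool_pos: [532.0, -198.7, 146.4]
tcp_rot: [180.0, -0.0, 159.8]
ft_force: [0.3, 0.4, -0.8]
finger_gap: 18.8
grip_force: 58.6
```

Request:
servo_tool --plan '[[[0,0,-0.001,0,0.01],[0,0,-0.001,0,0.01],[0,0,0,0,0.01]]]'

```text
time: 19.2
tool_pos: [532.0, -198.7, 144.5]
tcp_rot: [-180.0, -0.0, 159.8]
ft_force: [0.2, 0.2, -0.7]
finger_gap: 18.4
grip_force: 58.6
```

Request:
servo_tool --plan '[[[0,0,-0.0005,0,0.01],[0,0,0,0,0.01]]]'

```text
time: 19.4
tool_pos: [532.0, -198.7, 144.1]
tcp_rot: [-180.0, 0.0, 159.8]
ft_force: [0.6, 0.6, -1.8]
finger_gap: 18.4
grip_force: 58.6
```

Request:
servo_tool --plan '[[[0,0,-0.0005,0,0.01],[0,0,0,0,0.01]]]'

```text
time: 19.6
tool_pos: [532.1, -198.8, 144.0]
tcp_rot: [-180.0, 0.0, 159.8]
ft_force: [-2.3, 1.4, 2.9]
finger_gap: 18.4
grip_force: 58.7
```

Collar contact. Release slowly, hold, then rise.

Request:
servo_tool --plan '[[[0,0,0,0,0.022],[0,0,0,0,0.026],[0,0,0,0,0.032],[0,0,0,0,0.04],[0,0,0,0,0.05],[0,0,0,0,0.06],[0,0,0,0,0.06],[0,0,0,0,0.06]]]'

```text
time: 20.4
tool_pos: [532.0, -198.8, 143.6]
tcp_rot: [-180.0, -0.0, 159.8]
ft_force: [0.1, 1.1, -0.8]
finger_gap: 60.2
grip_force: 0.0
```

Request:
servo_tool --plan '[[[0,0,0.005,0,0.06],[0,0,0.015,0,0.06],[0,0,0.03,0,0.06],[0,0,0.04,0,0.06],[0,0,0.03,0,0.06],[-0.03,0.03,0,0,0.06],[-0.035,0.035,0,0,0.06],[-0.035,0.035,0,0,0.06],[-0.02,0.02,0,0,0.06],[0,0,0,0,0.06]]]'

```text
time: 21.4
tool_pos: [410.4, -76.7, 264.9]
tcp_rot: [180.0, 0.1, 160.0]
ft_force: [0.1, -0.1, 0.3]
finger_gap: 59.8
grip_force: 0.0
```

```bash
python3 - <<'E'
from m import *
c=snap('scene','end_s.png'); t=snap('top','end_t.png'); a=sense(); print(a['tool_pos'].round(1),a['ft_force'].round(1))
for nm,s,box in(('top',t,(400,220,500,290)),('scene',c,(190,150,270,235))):
    for x in blobs(s,box,45,10): print(nm,x,cast(s,x[:2],83).round(1))
E
```

```text
[412.4 -78.6 265.2] [ 1.  -0.4  0.4]
top (np.float64(400.85), np.float64(246.8), 20, [3, 8]) [[ 556.5 -112.8   83. ]]
top (np.float64(423.87), np.float64(255.13), 39, [7, 7]) [[ 544.3 -149.2   83. ]]
top (np.float64(455.22), np.float64(263.93), 184, [19, 11]) [[ 531.6 -198.8   83. ]]
scene (np.float64(221.81), np.float64(189.87), 265, [13, 27]) [[ 531.5 -198.6   83. ]]
scene (np.float64(226.5), np.float64(205.3), 10, [10, 4]) [[ 571.2 -160.8   83. ]]
scene (np.float64(214.48), np.float64(225.79), 459, [47, 21]) [[ 632.4 -141.8   83. ]]
```

```bash
python3 -c "
from bench import r; print(r.hand_in())"
```

```text
the job is handed in; nothing more can be done
None
```

The holder's plunger has the 12 mm shank: it passed the 19, 16 and 13 mm holes and the 10 mm hole refused it at about 8 N; I left it released and seated in the 13 mm hole, confirmed from two camera views, and handed the job in (no verdict came back).

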